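# Draw the tong out of the bin beneath the shelf

### The job

The locked steel tong lies in the bin, half of it under the shelf, and it is longer than the bin's mouth: take it by the end that shows, tilt it steeply while its other end is still down in the bin, and draw it out diagonally between the shelf edge and the steel splash guard. Finish still gripping the tong and holding it still in the air, all of it higher than the top of the splash guard and touching nothing but the gripper. Leave the grinder, bottles and pinch bowl standing on the shelf where they are.

Things in the scene. Friction and masses are not known exactly. Their poses are not given: they have to be found in the camera images.
- unit: Lengths in mm. Fixed unit: white shelf over a white plastic bin, with a steel splash guard at the bin's right end. Origin: at counter height, below the middle of the shelf's right edge. x to the back, y along the shelf to the left, z up. The bin's open mouth is the gap y -150 (guard) to 0 (shelf edge). A tiled upstand, top z 165, backs the shelf only (x 106 to 118, y 0 to 380).
- shelf_edge (a point): Middle of the shelf's right edge, on its top face, 118 mm above the counter. White laminate board 18 thick (underside 100 above the counter), reaching 380 to the left (unit +y), in depth from 96 before to 104 behind this point.
- guard_top (a point): Middle of the top edge of the upright steel splash guard, 155 mm above the counter; the guard is 4 thick, 230 deep (along unit x), parallel to the shelf edge and 150 to its right.
- bin_floor (a point): Centre of the part of the bin floor seen through the mouth, floor top 12 mm above the counter. The floor spans 200 in depth (unit x, 100 each way) and runs on to the left under the shelf to 169 beyond the shelf edge. Bin front and back walls are only 75 high above the counter; the front one leans outwards.
- tong: Steel tong locked shut: one rigid bar 246 mm long, 32 wide, 24 high, flat parallel sides, 0.11 to 0.18 kg, flat on the bin floor. Origin: centre of its underside, below its centre of mass. Its y runs lengthwise from the pivot end (in the mouth) to the tip end (under the shelf), within 5 degrees of the unit's y. 103 to 120 of it shows. A firm grip (about 70 N) across its width holds it unslipping.
- tong_pivot_end (a point): Centre of the tong's pivot end face, 123 mm from its middle towards -y of the tong, at mid height: the end that shows in the mouth.
- tong_tip_end (a point): Centre of the tong's tip end face, 123 mm from its middle towards +y of the tong, at mid height: the end hidden under the shelf.
- grinder: Loose aluminium pepper grinder standing on the shelf, 48 mm across, 114 high; origin under its centre.
- pinch_bowl: Loose green pinch bowl on the shelf, 68 mm across, 30 high, the loose thing nearest the mouth: the shelf is empty for 150 mm from its right edge; origin under its centre.
- bottle0: Loose amber glass bottle with black cap standing on the shelf, 42 mm across, 105 high; origin under its centre.
- bottle1: Loose amber glass bottle with black cap standing on the shelf, 42 mm across, 105 high; origin under its centre.
- bottle2: Loose amber glass bottle with black cap standing on the shelf, 42 mm across, 105 high; origin under its centre.
- bottle3: Loose amber glass bottle with black cap standing on the shelf, 42 mm across, 105 high; origin under its centre.
There are look-alikes about, which are no part of the job. What is shaped like the bottle1 but turquoise is not meant.

How it is judged:
By the outcome, as a careful person would: the job done as asked, in the order asked, and still so for the second after the job is handed in, while the arm keeps its last pose, push and grip.
It also fails if it takes over 42 s, if anything falls off the work surface, if the arm or the gripper's body presses on something with over 40 N, if the wrist force passes 120 N, or if a joint passes its speed limit or range.

### The arm

A 6-joint arm with a two-finger parallel gripper is mounted at the origin on the work surface. World frame = base frame: x ahead of the robot, y to its left, z up, the work surface at z = 0. Lengths are in m, angles in rad, forces in N, time in s.
With the tool pointing down it reaches from about 0.325 to 0.85 m from the base axis. Payload 4.4 kg.
Tool frame: the origin (TCP) lies at the very end of the fingers, on their centre line; the grasp point (between the pads) lies 19 mm behind it; z points along the fingers, y is the line along which they close (so a half turn about z gives the same grasp; the last joint's range is limited). The gripper opens to 94 mm and grips with 3 to 60 N. Pads are 16 mm wide; open, the fingers measure 119 mm over their backs; the gripper's body (75 mm by 177 mm) begins 78 mm behind the grasp point.
Start: joints at [-1.466, 0.207, 1.542, -0, 1.393, -0.15], TCP at [0.145, -0.556, 0.205] pointing down, gripper open.
Joint ranges: [-2.73, 2.73], [-0.86, 2.22], [0.23, 2.46], [-1.11, 4.25], [0.08, 2.63], [-2.82, 2.82]. Speed limits (rad/s): [2.79, 2.79, 3.14, 3.14, 3.14, 3.14].

### API

Orientations are given as [roll, pitch, yaw] about the fixed x, y, z axes, in that order (R = Rz(yaw) Ry(pitch) Rx(roll)).
In Python, from bench import ctrl, optics, order gives the robot as it stands.
- The arm moves only by the shell command python3 -m creep 'ROWS' [FORCE]. ROWS is JSON, a list of rows, each an object of numbers: "jaw": the finger opening in m, from 0 to 0.094; "dx", "dy", "dz": the shift along the world's x, y, z in m; "rx", "ry", "rz": the turn, a rotation vector about the world's x, y, z in rad. A call has 1 to 5 rows; each row shifts and turns the commanded pose from where the row before left it; what a row does not reach is not made up. A row lasts 1/8 s, in which the tool goes at most 62.5 mm and 10.7 degrees, less where a joint would pass 70% of its speed; a pose out of reach is approached as far as the arm can. A call is refused whole if a number of a shift passes 0.0625 or a number of a turn 0.188, either way. A call with a gripper value outside its range is refused whole. The fingers move at their own pace and stop on an object; FORCE is the grip in N (left out, the last holds). Time passes only in rows, so rows that do not move let the fingers close. It gives the time, the measured TCP pose, the force, the opening and the grip force at its end, in the units of the state.
- ctrl.get_state(): the state, without advancing time (a new reading comes with each control period).
- optics.grab_frame(name): name is "scene" or "top" or "wrist"; returns (picture, depth): 420x560x3 uint8, blue, green, red; 420x560 float32, m along the optical axis (not along the pixel's ray), 0 where there is no reading.
- optics.camera_info(name): a dict with "camera_matrix" (3x3 intrinsics, pixels), "rvec" (rotation vector, rad) and "tvec" (3), from world to camera coordinates, as OpenCV has them. Camera axes: x right, y down, z forward; pixel columns grow to the right and rows downward; lengths in m; the calibration is good to about 2 mm. A picture is of the moment at which its call begins: read the wrist's pose just before it. camera_info takes no time and is no camera call; for the wrist camera it gives the pose at the moment of the call.
- order.close_job(): hands the job in; it is judged then, once.
The state is a dict: "t": time; "q": joint angles; "joint_velocities": joint speeds; "effort": joint torques, N m; "eef_pos": TCP position; "tool_rot": TCP orientation; "force": force on the tool from outside, world axes, zero at the start; "moment": the same for the moment, N m; "grip_width": finger opening in m; "grip_force": force on a finger pad.
Only numpy, scipy, OpenCV 4.12 (cv2) and the standard library are available. Lean on these libraries where they do the work, as an engineer would, in place of code of your own. Each camera call takes 0.05 s, during which the arm holds its last target. There are 200 camera calls.

## Working session

There is one attempt and no reset: what is moved stays moved. The work goes in short steps, Python scripts to look and compute and a shell command to move; the robot and the scene stay as the last step left them, time stands still between calls to the robot, and variables do not carry over. Pictures are saved under pics/ and viewed, at most 10 in all, crops included, and the job is handed in when it is done.

```bash
mkdir -p pics; ls; cat > h.py <<'E'
import numpy as np, cv2
from bench import ctrl, optics, order
def cam(n):
    i=optics.camera_info(n); K=np.array(i["camera_matrix"],float).reshape(3,3); R=cv2.Rodrigues(np.array(i["rvec"],float))[0]; t=np.array(i["tvec"],float).ravel()
    return K,R,t
def deproj(c,u,v,d):
    K,R,t=c; p=np.linalg.inv(K)@np.array([u,v,1.])*d
    return R.T@(p-t)
def onplane(c,u,v,z):
    K,R,t=c; C=-R.T@t; r=R.T@np.linalg.inv(K)@np.array([u,v,1.])
    return C+r*(z-C[2])/r[2]
def proj(c,P):
    K,R,t=c; p=K@(R@np.array(P)+t); return p[:2]/p[2]
E
python3 - <<'E'
from h import *
a=[]
for n in("scene","top"):
    p,d=optics.grab_frame(n); cv2.imwrite(f"pics/{n}0.png",p); np.savez(f"{n}0.npz",p=p,d=d)
    c=cam(n); print(n,-c[1].T@c[2], c[0][0,0])
print(ctrl.get_state())
E
```

```text
pics
scene [ 1.1209132  -0.20831888  0.72010605] 379.3119022986353
top [0.45585016 0.12752112 1.1236244 ] 520.2127870266473
{'t': 0.1, 'q': array([-1.46552626e+00,  2.07318010e-01,  1.54277531e+00, -4.67320201e-05,
        1.39344477e+00, -1.50510872e-01]), 'joint_velocities': array([-0.00066369,  0.00014562, -0.00260802,  0.00044908, -0.00215558,
       -0.00110786]), 'effort': array([-4.57616579e-04, -3.71863639e+01, -2.82293487e+01,  7.00266729e-02,
        3.11570393e-02, -5.44478894e-05]), 'eef_pos': array([ 0.14536917, -0.55560078,  0.20443338]), 'tool_rot': array([-3.13966232e+00, -2.46241471e-04,  2.55788993e-01]), 'force': array([ 0.16447594, -0.37432097,  0.25358238]), 'moment': array([ 0.03159648, -0.03947135, -0.06375857]), 'grip_force': 0.0, 'grip_width': 0.09399065870893548}
```

View pics/scene0.png

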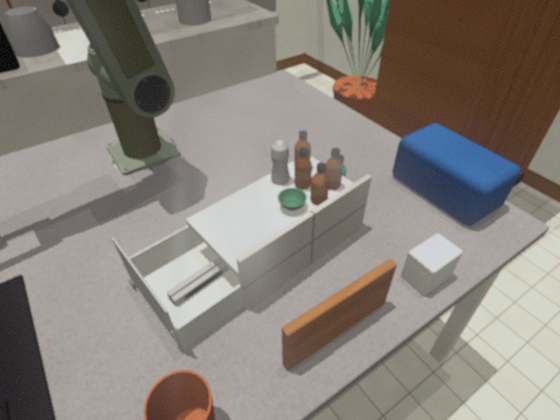

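View pics/top0.png

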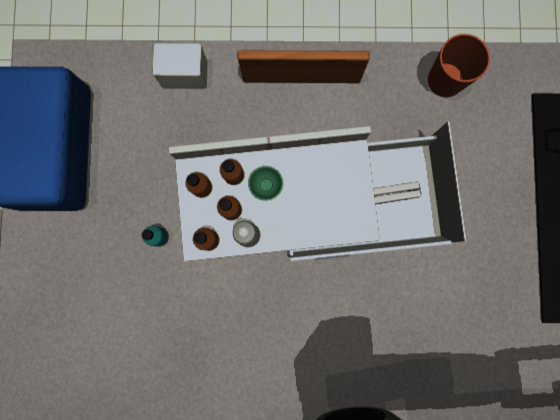

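The scene view shows the bin, with the tong at about (195,282) and the guard to its left. In the top view the tong spans (375,194) to (421,190), the shelf's right edge runs (369,141) to (379,241), and the guard runs (449,125) to (463,240). The turquoise look-alike bottle at (153,236) stands off the shelf. I'll enlarge and measure.

```bash
python3 - <<'E'
from h import *
z=np.load("top0.npz");p,d=z["p"],z["d"];c=cam("top")
for (u,v,zz) in [(369,141,.118),(379,241,.118),(183,261,.118),(175,157,.118),(449,125,.155),(463,240,.155),(421,186,.036),(421,199,.036),(375,194,.036)]:
    print((u,v),onplane(c,u,v,zz).round(4), deproj(c,u,v,d[v,u]).round(4))
# height map
vv,uu=np.mgrid[0:420,0:560]
K,R,t=c
P=((np.linalg.inv(K)@np.stack([uu.ravel(),vv.ravel(),np.ones(uu.size)]))*d.ravel()-t[:,None])
P=(R.T@P).T.reshape(420,560,3)
print((P[186:202:2,370:430:5,2]*1000).round(0))
# shelf region by height
m=((abs(P[...,2]-.118)<.006)&(d>0)).astype(np.uint8)
m=cv2.morphologyEx(m,cv2.MORPH_OPEN,np.ones((5,5)))
cs=max(cv2.findContours(m,0,2)[0],key=cv2.contourArea);r=cv2.minAreaRect(cs);print(r,[onplane(c,*q,.118).round(4) for q in cv2.boxPoints(r)])
a=cv2.resize(p[120:260,355:475],None,fx=4,fy=4,interpolation=cv2.INTER_CUBIC)
s=cv2.imread("pics/scene0.png");b=cv2.resize(s[225:345,110:260],None,fx=2,fy=2)
o=np.zeros((560,780,3),np.uint8);o[:,:480]=a;o[:240,480:780]=b
cv2.imwrite("pics/crop1.png",o)
E
```

```text
(369, 141) [ 0.6933 -0.0309  0.118 ] [ 0.7203 -0.0489  0.0037]
(379, 241) [ 0.4967 -0.0484  0.118 ] [ 0.5008 -0.0663  0.0154]
(183, 261) [0.4556 0.3289 0.118 ] [0.4556 0.352  0.0027]
(175, 157) [0.6585 0.3503 0.118 ] [0.6565 0.3481 0.128 ]
(449, 125) [ 0.7168 -0.1777  0.155 ] [ 0.7165 -0.1775  0.1559]
(463, 240) [ 0.4981 -0.1983  0.155 ] [ 0.4983 -0.1995  0.1512]
(421, 186) [ 0.6166 -0.1528  0.036 ] [ 0.6199 -0.1584  0.014 ]
(421, 199) [ 0.589  -0.1522  0.036 ] [ 0.591  -0.1565  0.0193]
(375, 194) [ 0.5989 -0.0554  0.036 ] [ 0.5988 -0.0552  0.0371]
[[ 116.   12.   16. 1124.   37.   37.   39.   37.   36.   37.   12.   13.]
 [ 122.   36.   39.   35.   40.   36.   37.   32.   37.   35.   16.   15.]
 [ 118.   38.   39.   36.   38.   38.   35.   23.   31.   35.   32.   12.]
 [ 121.   35.   37.   38.   31.   14.   13.   40.   38.   36.   34.   13.]
 [ 119.   37.   21.   10.   38.   38.   37.   40.   41.   39.   41.   13.]
 [ 118.   34.   39.   36.   35.   39.   42.   36.   36.   38.   15.   10.]
 [ 119.   37.   37.   34.   40.   37.   37.   36.   20.   14.   15.   14.]
 [ 118.   34.   42.   34.   39.   32.   13.   12.   11.   15.   17.   14.]]
((275.7465515136719, 198.63430786132812), (103.83428955078125, 196.66015625), 83.8844985961914) [array([0.6575, 0.3553, 0.118 ]), array([ 0.7023, -0.029 ,  0.118 ]), array([ 0.499 , -0.0485,  0.118 ]), array([0.4561, 0.3279, 0.118 ])]
```

View pics/crop1.png

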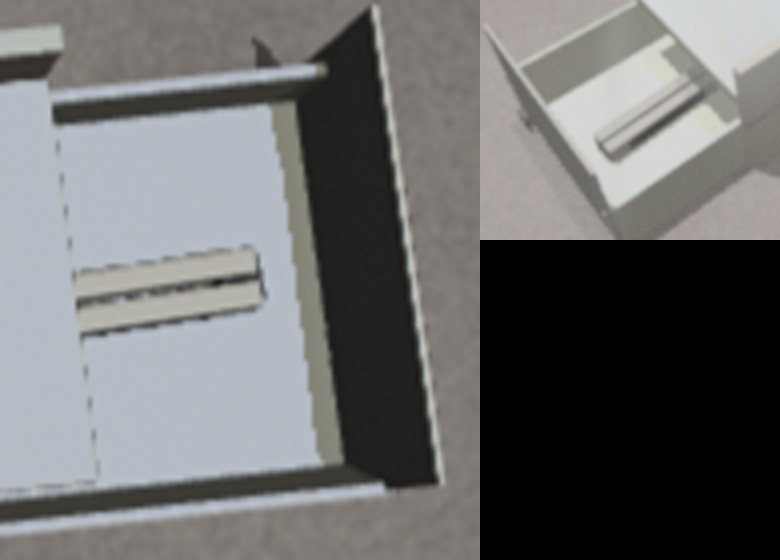

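Both crops show the tong as two light bars with a slot, its pivot end at crop (259,277), which is top pixel (420,189). That puts the end near (0.609, -0.150) at z 0.036 (depth reads 36–38 mm, as expected). Unit yaw is about 5.4° and shelf_edge about (0.593, -0.040). The guard comes out where expected at (0.607, -0.188). I'll go above the place and look from close by.

```bash
python3 -m creep '[{"dz":0.05},{"dx":0.0416,"dy":0.0414,"rz":0.1285},{"dx":0.0416,"dy":0.0414,"rz":0.1285},{"dx":0.0416,"dy":0.0414,"rz":0.1285},{"dx":0.0416,"dy":0.0414,"rz":0.1285}]' && python3 -m creep '[{"dx":0.0416,"dy":0.0414,"rz":0.1285},{"dx":0.0416,"dy":0.0414,"rz":0.1285},{"dx":0.0416,"dy":0.0414,"rz":0.1285},{"dx":0.0416,"dy":0.0414,"rz":0.1285},{"dx":0.0416,"dy":0.0414,"rz":0.1285}]' && python3 -m creep '[{"dx":0.0416,"dy":0.0414,"rz":0.1285},{"dx":0.0416,"dy":0.0414,"rz":0.1285},{"dz":0},{"dz":0}]'
python3 - <<'E'
from h import *
s=ctrl.get_state();print(s["t"],s["q"].round(3),s["eef_pos"],s["tool_rot"])
c=cam("wrist");p,d=optics.grab_frame("wrist");np.savez("w1.npz",p=p,d=d,K=c[0],R=c[1],t=c[2]);cv2.imwrite("pics/w1.png",p)
K,R,t=c;vv,uu=np.mgrid[0:420,0:560]
P=((np.linalg.inv(K)@np.stack([uu.ravel(),vv.ravel(),np.ones(uu.size)]))*d.ravel()-t[:,None]);P=(R.T@P).T.reshape(420,560,3)
m=((d>0)&(abs(P[...,2]-.036)<.008)&(abs(P[...,0]-.605)<.06)&(P[...,1]>-.17)&(P[...,1]<-.03)).astype(np.uint8)
m=cv2.morphologyEx(m,cv2.MORPH_CLOSE,np.ones((9,9)));m=cv2.morphologyEx(m,cv2.MORPH_OPEN,np.ones((9,9)))
cs=max(cv2.findContours(m,0,2)[0],key=cv2.contourArea)
Q=np.array([onplane(c,*q[0],.036)[:2] for q in cs],np.float32)
r=cv2.minAreaRect(Q);print(r,cv2.boxPoints(r).round(4))
E
```

```text
0.1 [-1.466  0.207  1.543 -0.     1.393 -0.151] [ 0.14536917 -0.55560078  0.20443338] [-3.13966232e+00 -2.46241471e-04  2.55788993e-01]validation failed for argument at $[0]...
Traceback (most recent call last):
ValueError: max() iterable argument is empty
```

View pics/w1.png

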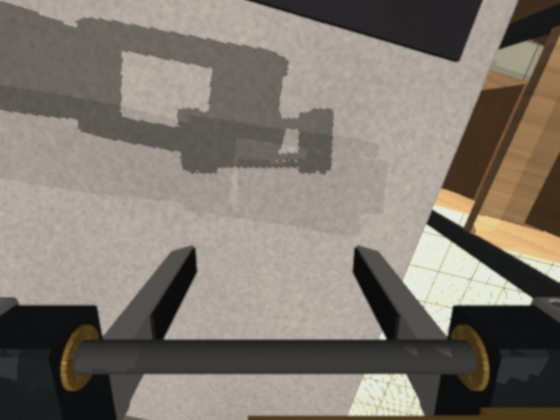

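The arm didn't move: the row was refused, and the picture shows only the counter below the start pose. I'll try rows with all keys filled in.

```bash
python3 -m creep '[{"jaw":0.094,"dx":0,"dy":0,"dz":0.05,"rx":0,"ry":0,"rz":0}]'; python3 -m creep --help | head -20
```

```text
t: 0.28
eef_pos: [0.145, -0.5525, 0.2502]
tool_rot: [-3.129, -0.002, 0.256]
force: [-0.2, -1.3, 0.8]
grip_width: 0.094
grip_force: 0.0invalid input: not JSON, or not a number
```

```bash
python3 -m creep '[{"jaw":0.094,"dx":0.0416,"dy":0.0414,"dz":0,"rx":0,"ry":0,"rz":0.1285},{"jaw":0.094,"dx":0.0416,"dy":0.0414,"dz":0,"rx":0,"ry":0,"rz":0.1285},{"jaw":0.094,"dx":0.0416,"dy":0.0414,"dz":0,"rx":0,"ry":0,"rz":0.1285},{"jaw":0.094,"dx":0.0416,"dy":0.0414,"dz":0,"rx":0,"ry":0,"rz":0.1285}]' && python3 -m creep '[{"jaw":0.094,"dx":0.0416,"dy":0.0414,"dz":0,"rx":0,"ry":0,"rz":0.1285},{"jaw":0.094,"dx":0.0416,"dy":0.0414,"dz":0,"rx":0,"ry":0,"rz":0.1285},{"jaw":0.094,"dx":0.0416,"dy":0.0414,"dz":0,"rx":0,"ry":0,"rz":0.1285},{"jaw":0.094,"dx":0.0416,"dy":0.0414,"dz":0,"rx":0,"ry":0,"rz":0.1285},{"jaw":0.094,"dx":0.0416,"dy":0.0414,"dz":0,"rx":0,"ry":0,"rz":0.1285}]' && python3 -m creep '[{"jaw":0.094,"dx":0.0416,"dy":0.0414,"dz":0,"rx":0,"ry":0,"rz":0.1285},{"jaw":0.094,"dx":0.0416,"dy":0.0414,"dz":0,"rx":0,"ry":0,"rz":0.1285},{"jaw":0.094,"dx":0,"dy":0,"dz":0,"rx":0,"ry":0,"rz":0},{"jaw":0.094,"dx":0,"dy":0,"dz":0,"rx":0,"ry":0,"rz":0}]'
python3 - <<'E'
from h import *
s=ctrl.get_state();print(s["t"],s["q"].round(3),s["eef_pos"],s["tool_rot"])
c=cam("wrist");p,d=optics.grab_frame("wrist");np.savez("w2.npz",p=p,d=d,K=c[0],R=c[1],t=c[2]);cv2.imwrite("pics/w2.png",p)
K,R,t=c;vv,uu=np.mgrid[0:420,0:560]
P=((np.linalg.inv(K)@np.stack([uu.ravel(),vv.ravel(),np.ones(uu.size)]))*d.ravel()-t[:,None]);P=(R.T@P).T.reshape(420,560,3)
m=((d>0)&(abs(P[...,2]-.036)<.008)&(abs(P[...,0]-.605)<.06)&(P[...,1]>-.17)&(P[...,1]<-.03)).astype(np.uint8)
print(m.sum())
m=cv2.morphologyEx(m,cv2.MORPH_CLOSE,np.ones((9,9)));m=cv2.morphologyEx(m,cv2.MORPH_OPEN,np.ones((9,9)))
cs=max(cv2.findContours(m,0,2)[0],key=cv2.contourArea)
Q=np.array([onplane(c,*q[0],.036)[:2] for q in cs],np.float32)
r=cv2.minAreaRect(Q);print(r,cv2.boxPoints(r).round(4))
E
```

```text
t: 0.78
eef_pos: [0.3128, -0.3891, 0.2552]
tool_rot: [-3.141, -0.0, 0.774]
force: [0.4, -0.6, 0.0]
grip_width: 0.0939
grip_force: 0.0
t: 1.4
eef_pos: [0.5209, -0.182, 0.2552]
tool_rot: [-3.141, 0.0, 1.417]
force: [1.6, -1.3, 0.4]
grip_width: 0.0941
grip_force: 0.0
t: 1.9
eef_pos: [0.6025, -0.1011, 0.2548]
tool_rot: [-3.14, 0.0, 1.669]
force: [0.1, -0.2, -0.8]
grip_width: 0.0936
grip_force: 0.0
1.9 [-3.070e-01  2.510e-01  1.386e+00 -1.000e-03  1.506e+00 -4.050e-01] [ 0.60245964 -0.10106234  0.25478481] [-3.13990923e+00  1.16245469e-04  1.66898052e+00]
2022
((0.6020572781562805, -0.09463357925415039), (0.03252526745200157, 0.10874610394239426), 9.050130844116211) [[ 0.5774 -0.0435]
 [ 0.5945 -0.1509]
 [ 0.6267 -0.1458]
 [ 0.6096 -0.0384]]
```

View pics/w2.png

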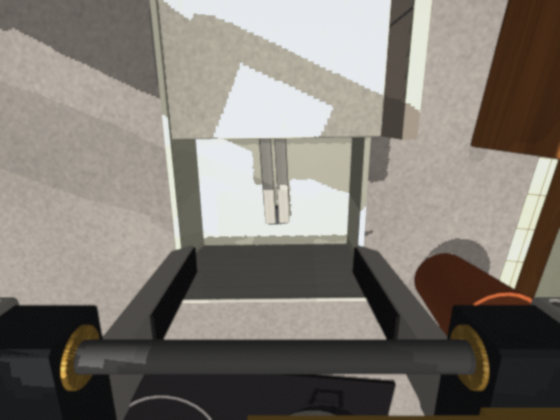

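The wrist view shows the tong lying between the shelf edge (row 137) and the guard, with its pivot end at (276,222). The rectangle is 32.5 mm wide, which fits, 109 mm shows, and it lies 9.05° off world y. The TCP is already over the chosen grasp point, 50 mm from the pivot end. Next I turn by 0.06, lean 10° towards the guard and descend.

```bash
python3 -m creep '[{"jaw":0.08,"dx":0,"dy":0.002,"dz":0,"rx":0,"ry":0,"rz":0.06},{"jaw":0.08,"dx":0,"dy":0,"dz":-0.02,"rx":0.172,"ry":0.0275,"rz":0},{"jaw":0.08,"dx":0,"dy":0,"dz":-0.05,"rx":0,"ry":0,"rz":0},{"jaw":0.08,"dx":0,"dy":0,"dz":-0.05,"rx":0,"ry":0,"rz":0},{"jaw":0.08,"dx":0,"dy":0,"dz":-0.05,"rx":0,"ry":0,"rz":0}]' && python3 -m creep '[{"jaw":0.08,"dx":0,"dy":0,"dz":-0.035,"rx":0,"ry":0,"rz":0},{"jaw":0.08,"dx":0,"dy":0,"dz":-0.02,"rx":0,"ry":0,"rz":0},{"jaw":0.08,"dx":0,"dy":0,"dz":0,"rx":0,"ry":0,"rz":0}]'; python3 - <<'E'
from h import *
s=ctrl.get_state();print(s)
p,d=optics.grab_frame("scene");q,_=optics.grab_frame("top")
cv2.imwrite("pics/s3.png",np.hstack([cv2.resize(p[130:350,80:280],(400,440)),cv2.resize(q[90:290,330:510],(396,440))]))
E
```

```text
t: 2.58
eef_pos: [0.6022, -0.1011, 0.0846]
tool_rot: [3.141, -0.173, 1.726]
force: [-0.2, -0.6, -0.4]
grip_width: 0.0798
grip_force: 0.0
t: 2.95
eef_pos: [0.6017, -0.0994, 0.0295]
tool_rot: [-3.139, -0.176, 1.727]
force: [-0.4, -0.6, 0.3]
grip_width: 0.0801
grip_force: 0.0
{'t': 2.95, 'q': array([-0.39000031,  0.51682513,  1.52912635,  0.15975322,  1.19410286,
       -0.61278954]), 'joint_velocities': array([ 0.00973529, -0.03562057, -0.04374055,  0.00420094,  0.00766742,
        0.00017518]), 'effort': array([-1.65792927e-01, -4.38515425e+01, -2.28580856e+01,  5.25665022e-01,
        3.60336509e-01, -8.70474876e-03]), 'eef_pos': array([ 0.60165193, -0.09944397,  0.02946234]), 'tool_rot': array([-3.13908741, -0.17554961,  1.72716424]), 'force': array([-0.39069604, -0.55536831,  0.33209318]), 'moment': array([-0.15274384, -0.11304237, -0.02239103]), 'grip_force': 0.0, 'grip_width': 0.08009678222893604}
```

View pics/s3.png

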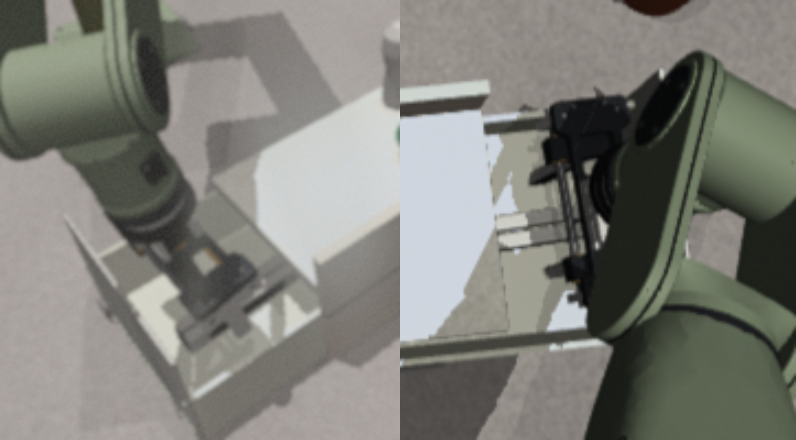

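The pictures show the gripper in the mouth, leaning slightly to the guard, with its fingers on both sides of the tong (right panel, about (535,230)) and clear of the shelf and guard. I'll go down 15 mm and close at 60 N.

```bash
python3 -m creep '[{"jaw":0.08,"dx":0,"dy":0,"dz":-0.01,"rx":0,"ry":0,"rz":0},{"jaw":0.08,"dx":0,"dy":0,"dz":-0.005,"rx":0,"ry":0,"rz":0},{"jaw":0.08,"dx":0,"dy":0,"dz":0,"rx":0,"ry":0,"rz":0}]' && python3 -m creep '[{"jaw":0.0,"dx":0,"dy":0,"dz":0,"rx":0,"ry":0,"rz":0},{"jaw":0.0,"dx":0,"dy":0,"dz":0,"rx":0,"ry":0,"rz":0},{"jaw":0.0,"dx":0,"dy":0,"dz":0,"rx":0,"ry":0,"rz":0},{"jaw":0.0,"dx":0,"dy":0,"dz":0,"rx":0,"ry":0,"rz":0},{"jaw":0.0,"dx":0,"dy":0,"dz":0,"rx":0,"ry":0,"rz":0}]' 60
```

```text
t: 3.42
eef_pos: [0.6027, -0.0986, 0.0151]
tool_rot: [-3.141, -0.175, 1.729]
force: [0.5, -0.5, -0.3]
grip_width: 0.08
grip_force: 0.0
t: 4.05
eef_pos: [0.6031, -0.0989, 0.0155]
tool_rot: [3.142, -0.174, 1.729]
force: [0.2, -0.7, -0.1]
grip_width: 0.0336
grip_force: 0.7
```

```bash
python3 -m creep '[{"jaw":0.0,"dx":0,"dy":0,"dz":0,"rx":0,"ry":0,"rz":0},{"jaw":0.0,"dx":0,"dy":0,"dz":0,"rx":0,"ry":0,"rz":0},{"jaw":0.0,"dx":0,"dy":0,"dz":0,"rx":0,"ry":0,"rz":0}]' 60 && python3 -m creep '[{"jaw":0.0,"dx":0,"dy":0,"dz":0.004,"rx":0,"ry":0,"rz":0},{"jaw":0.0,"dx":0,"dy":0,"dz":0.004,"rx":0,"ry":0,"rz":0},{"jaw":0.0,"dx":0,"dy":0,"dz":0,"rx":0,"ry":0,"rz":0}]'
```

```text
t: 4.42
eef_pos: [0.603, -0.0989, 0.0154]
tool_rot: [-3.141, -0.174, 1.729]
force: [-1.7, 0.5, 1.0]
grip_width: 0.0318
grip_force: 60.0
t: 4.8
eef_pos: [0.6035, -0.099, 0.0239]
tool_rot: [3.141, -0.174, 1.729]
force: [0.2, -0.8, -1.4]
grip_width: 0.0312
grip_force: 60.0
```

```bash
python3 -m creep '[{"jaw":0.0,"dx":0.0006,"dy":-0.0037,"dz":0.017,"rx":-0.0861,"ry":-0.0137,"rz":0},{"jaw":0.0,"dx":0.0006,"dy":-0.0037,"dz":0.017,"rx":-0.0861,"ry":-0.0137,"rz":0},{"jaw":0.0,"dx":0.001,"dy":-0.0063,"dz":0.0164,"rx":-0.0861,"ry":-0.0137,"rz":0},{"jaw":0.0,"dx":0.001,"dy":-0.0063,"dz":0.0164,"rx":-0.0861,"ry":-0.0137,"rz":0},{"jaw":0.0,"dx":0,"dy":0,"dz":0,"rx":0,"ry":0,"rz":0}]'; python3 -m creep '[{"jaw":0.0,"dx":0,"dy":0,"dz":0,"rx":0,"ry":0,"rz":0}]'
python3 - <<'E'
from h import *
s=ctrl.get_state();print(s["q"].round(3),s["moment"])
p,d=optics.grab_frame("scene");w,_=optics.grab_frame("wrist")
cv2.imwrite("pics/s4.png",np.hstack([cv2.resize(p[130:350,80:280],(400,440)),cv2.resize(w,(400,440))]))
E
```

```text
t: 5.42
eef_pos: [0.6071, -0.1176, 0.0915]
tool_rot: [3.14, 0.174, 1.731]
force: [0.0, 0.3, -1.6]
grip_width: 0.0314
grip_force: 60.0
t: 5.55
eef_pos: [0.6058, -0.1187, 0.0896]
tool_rot: [-3.14, 0.173, 1.729]
force: [-1.1, -0.0, -1.5]
grip_width: 0.0315
grip_force: 60.0
[-0.245  0.38   1.585 -0.178  1.115 -0.33 ] [-0.01818904 -0.11940023  0.00968378]
```

View pics/s4.png

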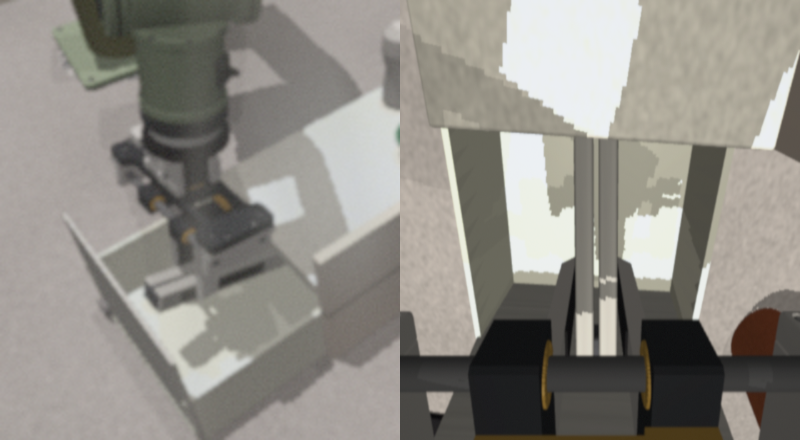

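The tong is held rigidly and rises with the gripper: in the wrist panel its two bars run from the fingers at (597,330) up under the shelf edge (row 135), with nothing touching. I continue to 40°.

```bash
python3 -m creep '[{"jaw":0.0,"dx":0.001,"dy":-0.0064,"dz":0.0154,"rx":-0.0861,"ry":-0.0137,"rz":0},{"jaw":0.0,"dx":0.001,"dy":-0.0064,"dz":0.0154,"rx":-0.0861,"ry":-0.0137,"rz":0},{"jaw":0.0,"dx":0,"dy":0,"dz":0,"rx":0,"ry":0,"rz":0}]'; python3 -m creep '[{"jaw":0.0,"dx":0.0009,"dy":-0.0055,"dz":0.0142,"rx":-0.0861,"ry":-0.0137,"rz":0},{"jaw":0.0,"dx":0.0011,"dy":-0.0072,"dz":0.0134,"rx":-0.0861,"ry":-0.0137,"rz":0},{"jaw":0.0,"dx":0,"dy":0,"dz":0,"rx":0,"ry":0,"rz":0},{"jaw":0.0,"dx":0,"dy":0,"dz":0,"rx":0,"ry":0,"rz":0}]'
python3 -c "
from h import *
s=ctrl.get_state();print(s['q'].round(3),s['moment'])"
```

```text
t: 6.02
eef_pos: [0.6084, -0.1311, 0.1209]
tool_rot: [-3.141, 0.348, 1.73]
force: [-0.0, 0.4, -2.2]
grip_width: 0.0313
grip_force: 60.0
t: 6.52
eef_pos: [0.6098, -0.1447, 0.1476]
tool_rot: [-3.14, 0.521, 1.729]
force: [-0.5, -0.9, -1.4]
grip_width: 0.0317
grip_force: 60.0
[-0.108  0.328  1.615 -0.563  1.12  -0.035] [ 0.22958027 -0.03334008 -0.03451401]
```

```bash
python3 -m creep '[{"jaw":0.0,"dx":0.0002,"dy":-0.0012,"dz":0.0118,"rx":-0.0861,"ry":-0.0137,"rz":0},{"jaw":0.0,"dx":0.0002,"dy":-0.0012,"dz":0.0118,"rx":-0.0861,"ry":-0.0137,"rz":0},{"jaw":0.0,"dx":0,"dy":0,"dz":0,"rx":0,"ry":0,"rz":0}]'; python3 -m creep '[{"jaw":0.0,"dx":-0.0003,"dy":0.0017,"dz":0.0096,"rx":-0.0861,"ry":-0.0137,"rz":0},{"jaw":0.0,"dx":-0.0003,"dy":0.0017,"dz":0.0096,"rx":-0.0861,"ry":-0.0137,"rz":0},{"jaw":0.0,"dx":0,"dy":0,"dz":0,"rx":0,"ry":0,"rz":0},{"jaw":0.0,"dx":0,"dy":0,"dz":0,"rx":0,"ry":0,"rz":0}]'
python3 - <<'E'
from h import *
s=ctrl.get_state();print(s["q"].round(3),s["moment"])
p,d=optics.grab_frame("scene");w,_=optics.grab_frame("wrist")
cv2.imwrite("pics/s5.png",np.hstack([cv2.resize(p[130:350,80:280],(400,440)),cv2.resize(w,(400,440))]))
E
```

```text
t: 6.9
eef_pos: [0.6103, -0.1462, 0.171]
tool_rot: [-3.139, 0.695, 1.732]
force: [-0.2, 0.8, -1.2]
grip_width: 0.0318
grip_force: 60.0
t: 7.4
eef_pos: [0.6101, -0.144, 0.1912]
tool_rot: [-3.141, 0.87, 1.729]
force: [-0.1, 0.3, -2.1]
grip_width: 0.032
grip_force: 60.0
[ 0.049  0.362  1.645 -0.944  1.216  0.28 ] [ 0.47669863 -0.00593147 -0.01463387]
```

View pics/s5.png

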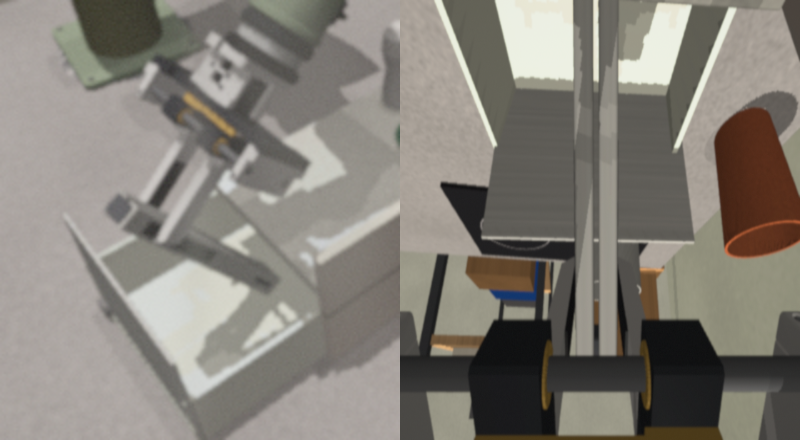

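The tong is at 60° with its tip (left panel about (270,283)) still down in the bin and to the right of the shelf edge. The grip and the forces are steady. I'll draw it out along its axis, then go straight up.

```bash
python3 -m creep '[{"jaw":0.0,"dx":0.0018,"dy":-0.0114,"dz":0.02,"rx":0,"ry":0,"rz":0},{"jaw":0.0,"dx":0.0018,"dy":-0.0114,"dz":0.02,"rx":0,"ry":0,"rz":0},{"jaw":0.0,"dx":0.0018,"dy":-0.0114,"dz":0.02,"rx":0,"ry":0,"rz":0},{"jaw":0.0,"dx":0.0018,"dy":-0.0114,"dz":0.02,"rx":0,"ry":0,"rz":0}]'; python3 -m creep '[{"jaw":0.0,"dx":0,"dy":0,"dz":0.02,"rx":0,"ry":0,"rz":0},{"jaw":0.0,"dx":0,"dy":0,"dz":0.025,"rx":0,"ry":0,"rz":0},{"jaw":0.0,"dx":0,"dy":0,"dz":0.025,"rx":0,"ry":0,"rz":0},{"jaw":0.0,"dx":0,"dy":0,"dz":0.025,"rx":0,"ry":0,"rz":0},{"jaw":0.0,"dx":0,"dy":0,"dz":0.02,"rx":0,"ry":0,"rz":0}]'; python3 -m creep '[{"jaw":0.0,"dx":0,"dy":0,"dz":0.01,"rx":0,"ry":0,"rz":0},{"jaw":0.0,"dx":0,"dy":0,"dz":0,"rx":0,"ry":0,"rz":0},{"jaw":0.0,"dx":0,"dy":0,"dz":0,"rx":0,"ry":0,"rz":0},{"jaw":0.0,"dx":0,"dy":0,"dz":0,"rx":0,"ry":0,"rz":0},{"jaw":0.0,"dx":0,"dy":0,"dz":0,"rx":0,"ry":0,"rz":0}]'
python3 - <<'E'
from h import *
s=ctrl.get_state();print(s["q"].round(3),s["moment"],s["joint_velocities"].round(3))
p,d=optics.grab_frame("scene");w,_=optics.grab_frame("top")
cv2.imwrite("pics/s6.png",np.hstack([p[20:350,50:400],w[45:375,130:500]]))
E
```

```text
t: 8.0
eef_pos: [0.6172, -0.19, 0.2723]
tool_rot: [-3.141, 0.871, 1.728]
force: [0.6, 0.2, -2.0]
grip_width: 0.0316
grip_force: 60.0
t: 8.62
eef_pos: [0.6173, -0.1888, 0.3881]
tool_rot: [3.141, 0.872, 1.728]
force: [-0.3, -0.2, -1.2]
grip_width: 0.0319
grip_force: 60.0
t: 9.25
eef_pos: [0.6171, -0.189, 0.3955]
tool_rot: [-3.138, 0.872, 1.731]
force: [-0.4, -0.2, -2.1]
grip_width: 0.0315
grip_force: 60.0
[-0.029  0.174  1.439 -0.868  1.402 -0.09 ] [ 0.54183005 -0.0445627   0.00950913] [ 0.001 -0.003 -0.005 -0.     0.001 -0.001]
```

View pics/s6.png

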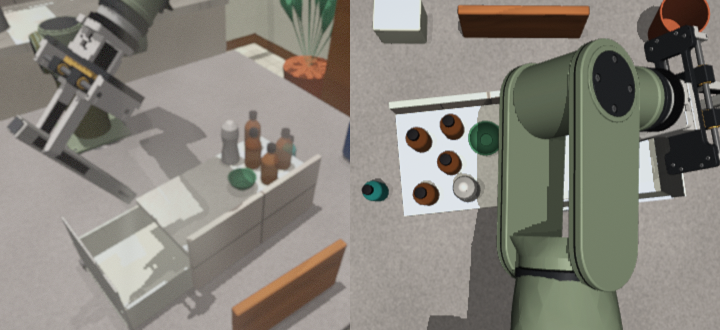

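The tong hangs free at 60°, with its tip at (130,195) in the left panel. Its lowest point is about z 0.22, above the guard top at 0.155. All the bottles, the grinder and the bowl stand where they were, and the arm is still, so I hand in.

```bash
python3 -c "
from bench import order
print(order.close_job())"
```

```text
the job is handed in; nothing more can be done
None
```

The job is handed in: the tong was drawn out at 60° and is held still in the air, its lowest point about 65 mm above the guard top, with the items on the shelf still standing in place (no verdict came back).

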